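# Sort idlers into their nests, then cock and hold the belt tensioner

## Robot

A 6-joint arm with a two-finger parallel gripper is mounted at the origin on the work surface; the furniture and walls round the work are solid. World frame = base frame: x ahead of the robot, y to its left, z up, the work surface at z = 0. Lengths are in m, angles in rad, forces in N, time in s.
With the tool pointing down it reaches from about 0.325 to 0.85 m from the base axis. Payload 4.4 kg.
Tool frame: the origin (TCP) lies midway between the tips of the shut fingers; the grasp point (between the pads) lies 19 mm behind it (arm.hold_point_z is the z of the grasp point in the tool frame, in m); z points along the fingers, y is the line along which they close (so a half turn about z gives the same grasp; the last joint's range is limited). The gripper opens to 94 mm and grips with 3 to 60 N. Pads are 16 mm wide; open, the fingers measure 119 mm over their backs; the gripper's body (75 mm by 177 mm) begins 78 mm behind the grasp point.
Start: joints at [-1.419, 0.207, 1.542, -0, 1.393, -0.15], TCP at [0.171, -0.549, 0.205] pointing down, gripper open.
Joint ranges: [-2.73, 2.73], [-0.86, 2.22], [0.23, 2.46], [-1.11, 4.25], [0.08, 2.63], [-2.82, 2.82]. Speed limits (rad/s): [2.79, 2.79, 3.14, 3.14, 3.14, 3.14].

## Interface

Orientations are given as a unit quaternion [w, x, y, z].
In Python, from workcell import arm, cams gives the robot as it stands.
- The arm moves only by the shell command python3 -m pendant 'ROWS'. ROWS is a JSON object of lists of equal length, an entry for each row: "angular": the turn, a rotation vector about the tool's x, y, z in degrees, a list of three; "translation": the shift along the tool's x, y, z in m, a list of three; "grip": the opening, from 0 (shut) to 1 (fully open). In form: {"angular": [[wx, wy, wz], ...], "translation": [[x, y, z], ...], "grip": [grip, ...]}. A call has 1 to 5 rows; each row shifts and turns the commanded pose from where the row before left it, along the tool's axes as they then stand; what a row does not reach is not made up. A row lasts 1/10 s, in which the tool goes at most 50 mm and 8.59 degrees, less where a joint would pass 70% of its speed; a pose out of reach is approached as far as the arm can. A call with a gripper value outside its range is refused whole. The fingers move at their own pace and stop on an object; the grip force is fixed at half the most. Time passes only in rows, so rows that do not move let the fingers close. It gives the time, the measured TCP pose, the force, the opening and the grip force at its end, in the units of the state.
- arm.sense(): the state, without advancing time (a new reading comes with each control period).
- cams.get_image(name): name is "scene" or "top" or "wrist"; returns (picture, depth): 400x640x3 uint8, red, green, blue; 400x640 float32, m along the optical axis (not along the pixel's ray), 0 where there is no reading.
- cams.camera_info(name): a dict with "K" (3x3 intrinsics, pixels), "eye" and "orientation" of the camera in the world. Camera axes: x right, y up, looking along -z (the intrinsics and any distortion apply to the point x, -y, -z); pixel columns grow to the right and rows downward; lengths in m; the calibration is good to about 2 mm. A picture is of the moment at which its call begins: read the wrist's pose just before it. camera_info takes no time and is no camera call; for the wrist camera it gives the pose at the moment of the call.
- arm.hand_in(): hands the job in; it is judged then, once.
The state is a dict: "time_s": time; "q": joint angles; "joint_velocities": joint speeds; "tau": joint torques, N m; "ee_pos": TCP position; "orientation": TCP orientation; "contact_force": force on the tool from outside, world axes, zero at the start; "moment": the same for the moment, N m; "grip_width": opening from 0.0 (shut) to 1.0 (fully open); "gripper_force": force on a finger pad.
Only numpy, scipy, OpenCV 4.12 (cv2) and the standard library are available. Lean on these libraries where they do the work, as an engineer would, in place of code of your own. Each camera call takes 0.05 s, during which the arm holds its last target. There are 200 camera calls.

## Task

Get the bench belt tensioner ready for a new belt. First set the two loose idler blocks upright in the nests on its base plate, the one with the square foot in the square nest and the one with the round foot in the round nest, and let go of them; only then push the sprung arm back by its upright post, past the click of the pawl until it stands well clear of the pawl, and finish while still holding it back there with the gripper. Leave the hex key and the sanding block where they are.

Things in the scene. Friction and masses are not known exactly. Their poses are not given: they have to be found in the camera images.
- tension_unit: Belt tensioner: grey base plate 120 (x) x 270 (y) x 12 mm, fixed to the worktop. Origin: centre of its underside; x to its rear (away from the robot, give or take yaw), y along it to the left, z up. The sprung arm's pivot is at its +y end, the pawl slider's guide (top 32 mm above the worktop) in the middle, two nests at the -y end, at x = -30 and +30 mm, y = -103 mm; which is which varies.
- pivot (a point): The arm's vertical pivot axis, at x = 0, y = +110 mm in the unit's frame, on top of the base plate (12 mm above the worktop).
- tension_angle (a joint): Angle of the aluminium arm (rad). 0 = at rest against the front stop, pointing from the pivot along the unit's -y but 0.30 rad towards its front (-x); grows as the arm is pushed to the rear (+x), counter-clockwise from above; 0.60 = rear stop. Its spring needs about 4 N at the post at 0 and 9.5 N at 0.60, up to 15 N in all while it lifts the pawl.
- tensioner: The sprung aluminium arm, 16 mm wide, lying 16 to 28 mm above the worktop, with an upright grey roller post fixed on it near its free end: 18 mm across, axis 100 mm from the pivot axis, from 28 to 86 mm above the worktop; push it or take hold of it there. Origin: on the pivot axis, at worktop height; axes as the unit's when the arm is at rest.
- post_mid (a point): Point on the upright post's axis, 66 mm above the worktop.
- pawl (a joint): Pawl slider (m), wedge-nosed, in a guide: 0 = sprung fully out, up to 0.012 pushed in towards the unit's -y. The arm's nose pushes it in at arm angles of about 0.19 to 0.34; at about 0.35 it snaps out (the click) and would catch the arm there if let go. The arm is well clear of the pawl from 0.42.
- block_square: Loose idler block, about 150 g: aluminium foot 40 x 40 x 14 mm, on it a grey upright square shank 24 x 24 mm from 14 to 60 mm above its underside, where it is gripped. Origin: centre of the underside; x and y along the sides of the foot and shank, z up.
- block_round: Loose idler block, about 150 g: round aluminium foot 44 mm across and 14 mm high, on it a grey upright round shank 24 mm across (26 at the ends) from 14 to 60 mm above its underside, where it is gripped. Origin: centre of the underside, z up.
- nest_square: Square nest, a dark steel tray 54 x 54 mm outside, 46 x 46 mm inside, 14 mm high, with a 4 mm floor, fixed on the base plate with sides along the plate's. Origin: centre of its underside, 12 mm above the worktop; a seated block's underside is 4 mm above it.
- nest_round: Round nest, a dark steel cup 58 mm across outside, 50 mm inside, 14 mm high, with a 4 mm floor, fixed on the base plate. Origin: centre of its underside, 12 mm above the worktop; a seated block's underside is 4 mm above it.
- hex_key: Bystander: black hex key, 77 x 24 x 4 mm, lying flat. Origin: centre of the underside.
- sanding_block: Bystander: wooden sanding block 46 x 70 x 24 mm. Origin: centre of the underside.

How it is judged:
On the way, in this order (a step that is already met when the one before it is completed fails the run):
1. both idler blocks stand released in their own nests while the arm is still at rest in front (horizontal distance between block_square and nest_square below 0.006 m and z of block_square in the frame of nest_square below 0.007 m and angle between each of block_square, block_round's own z axis and vertical below 0.1 rad and linear speed of each of block_square, block_round below 0.02 m/s and horizontal distance between block_round and nest_round below 0.006 m and z of block_round in the frame of nest_round below 0.007 m and contact force between the fingers and block_square below 0.1 N and contact force between the fingers and block_round below 0.1 N and value of joint tension_angle below 0.1 rad), for 0.2 s.
2. the arm's nose is riding over the pawl and pushes the slider in (value of joint pawl above 0.003 m and value of joint tension_angle above 0.1 rad).
3. the pawl has clicked out behind the arm's nose (value of joint tension_angle above 0.36 rad and value of joint pawl below 0.002 m), for 0.1 s.
At the end, for the whole second after the job is handed in: The fingers press the arm with more than 2 N and hold the arm beyond 0.42 rad, clear of the pawl, which is sprung out (under 2 mm in); both blocks stand in their own nests (centre within 6 mm of the nest's, on its floor to 3 mm, tilted under 0.1 rad, still) (horizontal distance between block_square and nest_square below 0.006 m and z of block_square in the frame of nest_square below 0.007 m and angle between each of block_square, block_round's own z axis and vertical below 0.1 rad and linear speed of each of block_square, block_round below 0.02 m/s and horizontal distance between block_round and nest_round below 0.006 m and z of block_round in the frame of nest_round below 0.007 m and value of joint tension_angle above 0.42 rad and value of joint pawl below 0.002 m and contact force between the fingers and tensioner above 2 N); the arm keeps its last pose, push and grip.
It fails at once if the hex key is shifted by more than 30 mm (distance of hex_key from where it was at the start of the episode above 0.03 m).
It fails at once if the sanding block is shifted by more than 30 mm (distance of sanding_block from where it was at the start of the episode above 0.03 m).
It also fails if it takes over 64 s, if anything falls off the work surface, if the arm or the gripper's body presses on something with over 40 N, if the wrist force passes 120 N, or if a joint passes its speed limit or range.

## Working session

There is one attempt and no reset: what is moved stays moved. The work goes in short steps, Python scripts to look and compute and a shell command to move; the robot and the scene stay as the last step left them, time stands still between calls to the robot, and variables do not carry over. Pictures are saved under pics/ and viewed, at most 10 in all, crops included, and the job is handed in when it is done.

```bash
mkdir -p pics
cat > h.py <<'E'
import numpy as np, cv2
from scipy.spatial.transform import Rotation as R
from workcell import arm, cams
def rot(o):
    o=np.array(o)
    return o if o.shape==(3,3) else R.from_quat(np.r_[o[1:],o[0]]).as_matrix()
def snap(n,f=None):
    info=cams.camera_info(n); im,d=cams.get_image(n)
    np.savez(f'{n}.npz',im=im,d=d,K=info['K'],eye=info['eye'],M=rot(info['orientation']))
    if f: cv2.imwrite(f'pics/{f}.png',im[:,:,::-1])
    return im,d,info
def load(n): return np.load(f'{n}.npz')
def ray(s,u,v):
    K=s['K']; return s['M']@np.array([(u-K[0,2])/K[0,0],-(v-K[1,2])/K[1,1],-1.])
def atz(s,u,v,z):
    r=ray(s,u,v); return s['eye']+r*(z-s['eye'][2])/r[2]
def cloud(s):
    K=s['K'];v,u=np.mgrid[:400,:640];d=s['d']
    c=np.stack([(u-K[0,2])/K[0,0]*d,-(v-K[1,2])/K[1,1]*d,-d],-1)
    return c@s['M'].T+s['eye']
E
python3 - <<'E'
from h import *
for n in('scene','top'):
    im,d,i=snap(n,n); print(n,i)
s=arm.sense();print(s, arm.hold_point_z)
E
```

```text
scene {'K': array([[413.08320784,   0.        , 315.14311098],
       [  0.        , 413.08320784, 200.25966217],
       [  0.        ,   0.        ,   1.        ]]), 'eye': array([-0.02335025,  0.64798948,  0.6280064 ]), 'orientation': array([-0.35757167, -0.16234354,  0.39456347,  0.83072664])}
top {'K': array([[384.5386187 ,   0.        , 316.82701378],
       [  0.        , 384.5386187 , 200.73554092],
       [  0.        ,   0.        ,   1.        ]]), 'eye': array([0.41885481, 0.16174272, 0.90777079]), 'orientation': array([ 0.71711004,  0.02390463, -0.01327116, -0.69642346])}
{'time_s': 0.1, 'q': array([-1.41949577e+00,  2.07328218e-01,  1.54280622e+00,  2.74768031e-05,
        1.39352695e+00, -1.50475896e-01]), 'joint_velocities': array([-1.32448908e-04, -3.05318946e-03, -5.41535099e-03,  4.84245057e-05,
        1.10064096e-03,  1.69990467e-03]), 'tau': array([ 5.36757107e-04, -3.71861708e+01, -2.82292020e+01,  7.00986246e-02,
        3.11067374e-02, -5.36207460e-05]), 'ee_pos': array([ 0.17079863, -0.54827491,  0.20441299]), 'orientation': array([-1.03437259e-03,  9.88637791e-01,  1.50313835e-01,  1.30940918e-05]), 'contact_force': array([ 0.23521276, -0.66920005, -1.12073211]), 'moment': array([-0.01347325, -0.01021216,  0.03833558]), 'gripper_force': 0.0, 'grip_width': 0.9963204267195253} -0.0188
```

View pics/top.png

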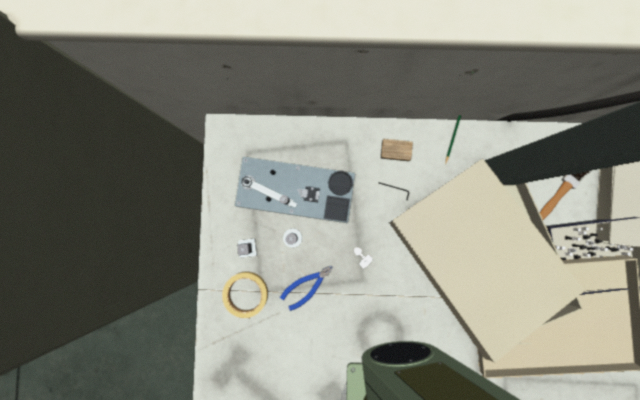

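View pics/scene.png

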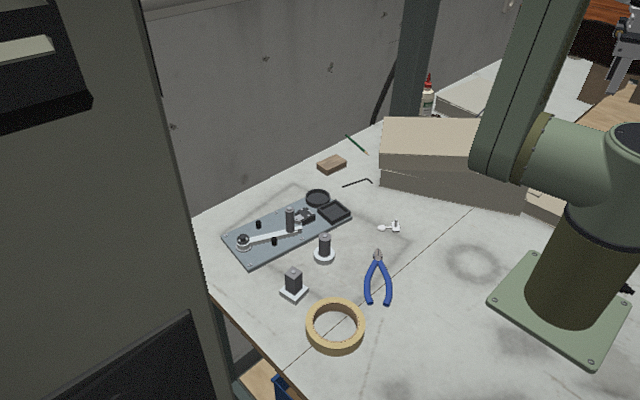

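The top view shows the plate (240–355, 158–222), square block (246,247), round block (292,238), round nest (341,182), square nest (337,207), hex key (398,188) and sanding block (397,149). The scene view agrees, with cardboard boxes between the arm and the work.

Run:
```python
from h import *
s=load('top');t=load('scene')
for n,s_,l in(('top',s,dict(plateTL=(243,158),plateBL=(237,207),plateR=(355,173),plateBR=(351,222),sq=(246,247),rd=(292,238),nr=(341,182),ns=(337,207),post=(290,203),pivot=(247,182),box=(450,250),box2=(600,320),box3=(485,165),edge=(395,222),shelf=(300,20),table=(300,350),pliers=(300,290))),('scene',t,dict(sq=(293,276),rd=(325,241),post=(290,210),cab=(80,200)))):
    c=cloud(s_)
    for k,(u,v) in l.items(): print(n,k,c[v,u].round(3))
a=cv2.resize(s['im'][140:270,225:425],None,fx=4,fy=4,interpolation=2)[:,:,::-1]
b=cv2.resize(t['im'][180:310,215:415],None,fx=4,fy=4,interpolation=2)[:,:,::-1]
cv2.imwrite('pics/a.png',a);cv2.imwrite('pics/b.png',b)
```

```text
top plateTL [0.561 0.352 0.013]
top plateBL [ 0.446  0.365 -0.002]
top plateR [0.535 0.088 0.   ]
top plateBR [ 0.419  0.094 -0.001]
top sq [0.357 0.328 0.059]
top rd [0.38  0.227 0.059]
top nr [0.511 0.121 0.014]
top ns [0.452 0.129 0.015]
top post [0.458 0.237 0.031]
top pivot [0.502 0.335 0.041]
top box [ 0.369 -0.092  0.141]
top box2 [ 0.219 -0.456  0.039]
top box3 [ 0.545 -0.173  0.108]
top edge [0.421 0.017 0.139]
top shelf [0.653 0.195 0.469]
top table [0.119 0.205 0.001]
top pliers [0.257 0.209 0.002]
scene sq [0.344 0.341 0.061]
scene rd [0.369 0.236 0.058]
scene post [0.457 0.248 0.088]
scene cab [0.217 0.615 0.464]
```

View pics/a.png

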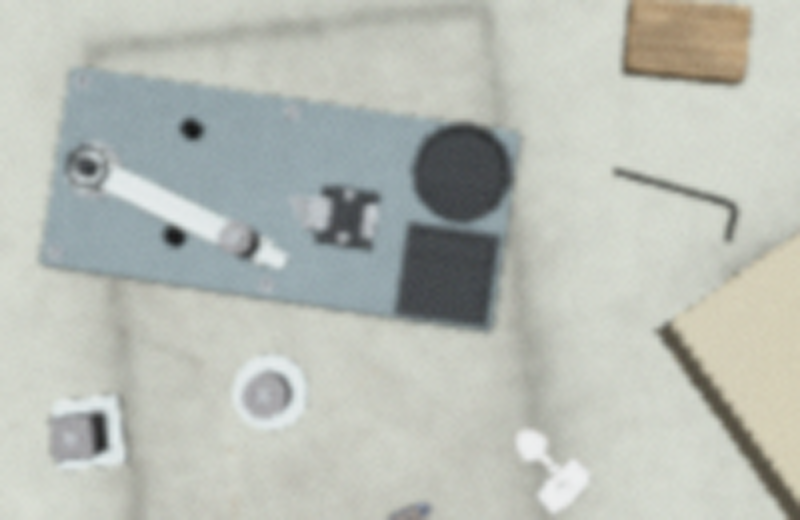

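View pics/b.png

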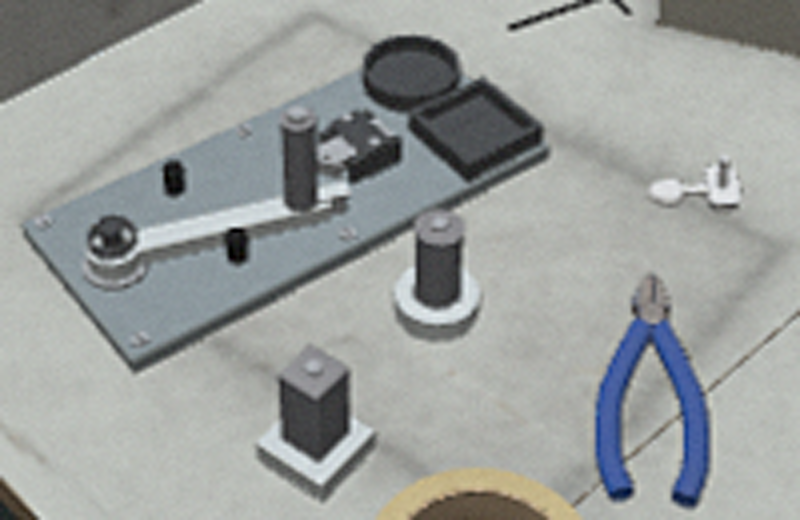

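Run:
```python
from h import *
s=load('top');t=load('scene')
A=lambda p:(225+(p[0]+.5)/4-.5,140+(p[1]+.5)/4-.5)
B=lambda p:(215+(p[0]+.5)/4-.5,180+(p[1]+.5)/4-.5)
F=dict(sq=((72,437),(314,370),.06),rd=((268,395),(438,225),.06),nr=((462,172),(411,68),.026),ns=((449,275),(477,125),.026),post=((237,236),(299,116),.086),pivot=((90,166),(113,232),.04))
for k,(a,b,z) in F.items():
    a,b=A(a),B(b); r=[ray(s,*a),ray(t,*b)]
    M=np.stack([r[0],-r[1]],1); x=np.linalg.lstsq(M,t['eye']-s['eye'],rcond=None)[0]
    p,q=s['eye']+x[0]*r[0],t['eye']+x[1]*r[1]
    print(k,'tri',((p+q)/2).round(4),'gap',round(np.linalg.norm(p-q),4),'top@z',atz(s,*a,z).round(4)[:2],'scene@z',atz(t,*b,z).round(4)[:2])
C=np.array([atz(s,*A(p),.012)[:2] for p in((77,68),(521,132),(491,330),(40,264))])
print('corners',C.round(3),'ctr',C.mean(0))
d=(C[0]+C[3]-C[1]-C[2])/2; print('len',np.linalg.norm(d),'yaw',np.degrees(np.arctan2(-d[0],d[1])))
# shank/foot clouds
for n,x in(('top',s),('scene',t)):
    c=cloud(x).reshape(-1,3)
    for nm,p in(('sq',(.345,.335)),('rd',(.375,.232))):
        m=(np.hypot(c[:,0]-p[0],c[:,1]-p[1])<.045)
        for lo,hi in((.052,.07),(.008,.02)):
            q=c[m&(c[:,2]>lo)&(c[:,2]<hi)]
            if len(q)>5: 
                (cx,w,an)=cv2.minAreaRect(q[:,:2].astype(np.float32)); print(n,nm,lo,len(q),np.round(cx,4),np.round(w,3),round(an,1),q[:,2].mean().round(4))
# foot rect in image top
c=np.array([atz(s,*A(p),.014)[:2] for p in((53,405),(118,395),(124,460),(52,470))]);print('foot',c.round(4),c.mean(0))
```

```text
sq tri [0.3519 0.3346 0.0594] gap 0.0019 top@z [0.3526 0.3352] scene@z [0.3508 0.3343]
rd tri [0.3789 0.2283 0.0591] gap 0.0004 top@z [0.3788 0.2281] scene@z [0.3784 0.2291]
nr tri [0.508  0.1227 0.0235] gap 0.0016 top@z [0.5083 0.1234] scene@z [0.5051 0.1244]
ns tri [0.4485 0.1285 0.0208] gap 0.0015 top@z [0.4489 0.1292] scene@z [0.4439 0.1325]
post tri [0.4639 0.2449 0.086 ] gap 0.0015 top@z [0.4644 0.2455] scene@z [0.4632 0.2445]
pivot tri [0.5044 0.3356 0.0361] gap 0.0009 top@z [0.5044 0.3351] scene@z [0.5006 0.3374]
corners [[0.565 0.351]
 [0.534 0.089]
 [0.418 0.103]
 [0.449 0.368]] ctr [0.4914598  0.22769822]
len 0.26477503676969205 yaw -6.645119357941074
top sq 0.052 122 [0.3525 0.3362] [0.024 0.024] 8.8 0.0592
top sq 0.008 157 [0.3522 0.3361] [0.04 0.04] 9.2 0.0134
top rd 0.052 104 [0.3785 0.2318] [0.024 0.022] 0.9 0.0596
top rd 0.008 160 [0.3786 0.2311] [0.041 0.041] 46.6 0.0134
scene sq 0.052 177 [0.3496 0.3348] [0.025 0.025] 7.9 0.0583
scene sq 0.008 239 [0.35   0.3348] [0.041 0.04 ] 10.1 0.0132
scene rd 0.052 115 [0.3763 0.2293] [0.024 0.024] 72.4 0.0587
scene rd 0.008 198 [0.3742 0.2321] [0.041 0.039] 43.1 0.0132
foot [[0.3671 0.3564]
 [0.374  0.3188]
 [0.3367 0.3139]
 [0.3296 0.3554]] [0.35186888 0.33611427]
```

```bash
cat >> h.py <<'E'
def plan(wps):
    """wps: (x,y,z,yaw of tool y deg); prints per-segment total delta in tool axes (translate first, then turn)"""
    s=arm.sense(); p=np.array(s['ee_pos']); M=rot(s['orientation']); yaw=np.degrees(np.arctan2(M[1,1],M[0,1]))
    print('t',s['time_s'],'now',p.round(4),'yaw',round(yaw,2),'tilt',np.degrees(np.arccos(-M[2,2])).round(2),'grip',s['grip_width'],s['gripper_force'])
    for w in wps:
        a=np.radians(yaw); y=np.array([np.cos(a),np.sin(a),0]); z=np.array([0,0,-1.]); x=np.cross(y,z)
        d=np.array(w[:3])-p; n=int(np.ceil(max(np.linalg.norm(d)/.049,abs(w[3]-yaw)/8.5)))
        print('->',w,'d tool',np.round([d@x,d@y,d@z],4),'turn z',round(yaw-w[3],2),'rows',n,'per row',np.round(np.array([d@x,d@y,d@z])/max(n,1),4))
        p,yaw=np.array(w[:3]),w[3]
E
python3 - <<'E'
from h import *
for n in('top','scene'):
    c=cloud(load(n)).reshape(-1,3)
    for y0 in np.arange(-.6,.45,.1):
        m=(c[:,0]>.3)&(c[:,0]<.62)&(abs(c[:,1]-y0)<.05)&(c[:,2]<1)
        if m.any(): print(n,y0.round(2),c[m][:,2].max().round(3),end=' ; ')
    print()
Y=-72.7
plan([(.171,-.549,.32,Y),(.42,-.30,.32,Y),(.47,-.02,.32,Y),(.378,.230,.2,Y),(.378,.230,.2,-96.7)])
E
```

```text
top -0.6 0.029 ; top -0.5 0.089 ; top -0.4 0.138 ; top -0.3 0.395 ; top -0.2 0.467 ; top -0.1 0.155 ; top -0.0 0.152 ; top 0.1 0.033 ; top 0.2 0.908 ; top 0.3 0.089 ; top 0.4 0.036 ; 
scene -0.6 0.054 ; scene -0.5 0.055 ; scene -0.4 0.154 ; scene -0.3 0.387 ; scene -0.2 0.395 ; scene -0.1 0.152 ; scene -0.0 0.15 ; scene 0.1 0.032 ; scene 0.2 0.09 ; scene 0.3 0.09 ; scene 0.4 0.028 ; 
t 0.1 now [ 0.1708 -0.5483  0.2044] yaw -72.71 tilt 0.12 grip 0.9963204267195253 0.0
-> (0.171, -0.549, 0.32, -72.7) d tool [-0.      0.0008 -0.1156] turn z -0.01 rows 3 per row [-0.      0.0003 -0.0385]
-> (0.42, -0.3, 0.32, -72.7) d tool [ 0.3118 -0.1637  0.    ] turn z 0.0 rows 8 per row [ 0.039  -0.0205  0.    ]
-> (0.47, -0.02, 0.32, -72.7) d tool [ 0.131  -0.2525  0.    ] turn z 0.0 rows 6 per row [ 0.0218 -0.0421  0.    ]
-> (0.378, 0.23, 0.2, -72.7) d tool [-0.0135 -0.266   0.12  ] turn z 0.0 rows 6 per row [-0.0022 -0.0443  0.02  ]
-> (0.378, 0.23, 0.2, -96.7) d tool [0. 0. 0.] turn z 24.0 rows 3 per row [0. 0. 0.]
```

Run:
```python
from h import *
for n in('top','scene'):
    c=cloud(load(n)).reshape(-1,3)
    m=(c[:,2]>.16)&(c[:,2]<.6)&(c[:,0]>.1)&(c[:,0]<.75)&(c[:,1]>-.7)&(c[:,1]<.45)
    H=np.zeros((13,23));
    for p in c[m]: 
        i,j=int((p[0]-.1)/.05),int((p[1]+.7)/.05); H[i,j]=max(H[i,j],p[2])
    print(n,'rows x .1.., cols y -.7..'); print((H*100).astype(int))
```

```text
top rows x .1.., cols y -.7..
[[ 0  0  0  0  0  0  0  0  0  0  0  0  0  0  0 30  0  0  0  0  0  0  0]
 [ 0  0  0  0  0  0  0  0  0 16 16 16  0  0  0 41  0  0  0  0  0  0  0]
 [ 0  0  0  0  0  0  0  0  0 16 16 16 46 46 45 43  0  0  0  0  0  0  0]
 [ 0  0  0  0  0  0  0  0  0  0  0 16  0  0  0  0  0  0  0  0  0  0  0]
 [ 0  0  0  0  0  0  0  0  0  0  0  0  0  0  0  0  0  0  0  0  0  0  0]
 [ 0  0  0  0  0  0  0  0  0  0  0  0  0  0  0  0  0  0  0  0  0  0  0]
 [ 0  0  0  0  0  0  0  0  0  0  0  0  0  0  0  0  0  0  0  0  0  0  0]
 [ 0  0  0  0  0  0  0  0  0  0  0  0  0  0  0  0  0  0  0  0  0  0  0]
 [ 0  0  0  0  0  0  0  0 39 46 46  0  0  0  0  0  0  0  0  0  0  0  0]
 [ 0  0  0  0  0  0  0  0  0 46 46  0  0  0  0  0  0  0  0  0  0  0  0]
 [ 0  0  0  0  0  0 26 24 16 46 47 47 47 47 47 47 47 47 47 47 47 47 47]
 [ 0  0  0  0  0 20 27 30 30 46 47 47 47 47 47 47 47 47 47 47 47 47 47]
 [ 0  0  0  0  0 21 27 30 30 30 30 30 30 30 29 30 30 30 30 30 30 30 30]]
scene rows x .1.., cols y -.7..
[[ 0  0  0 24 34  0  0  0  0  0  0  0  0 49 49 44  0  0  0  0  0  0  0]
 [ 0 23 36 40 38  0  0  0  0  0  0  0 48 49 49 47  0  0  0  0  0  0  0]
 [ 0 34 34 39  0  0  0  0  0  0  0  0  0  0 49 49  0  0  0  0  0  0  0]
 [ 0  0  0  0  0  0  0  0  0  0  0  0  0  0  0  0  0  0  0  0  0  0  0]
 [ 0  0  0  0  0  0  0  0  0  0  0  0  0  0  0  0  0  0  0  0  0  0  0]
 [ 0  0  0  0  0  0  0  0  0  0  0  0  0  0  0  0  0  0  0  0  0  0  0]
 [ 0  0  0  0  0  0  0  0  0  0  0  0  0  0  0  0  0  0  0  0  0  0  0]
 [ 0  0  0  0  0  0  0  0  0  0  0  0  0  0  0  0  0  0  0  0  0  0  0]
 [ 0  0  0  0  0  0  0  0 38 39 39  0  0  0  0  0  0  0  0  0  0  0  0]
 [ 0  0  0  0  0  0  0  0  0 38 38  0  0  0  0  0  0  0  0  0  0  0  0]
 [ 0  0  0  0  0  0  0 19 16  0  0  0  0  0  0  0  0  0  0 45 46 46  0]
 [28 29 30  0  0  0 33 34 35 35 36 37 38 39 40 40 41 42 43 43 43 43  0]
 [28 26 27  0  0  0 33 34 34 35 36 37 38 39 39 40 41 41 41 41 41 27  0]]
```

Run:
```python
from h import *
Y=-72.7
plan([(.171,-.549,.28,Y),(.33,-.30,.28,Y),(.38,0,.28,Y),(.378,.230,.2,Y),(.378,.230,.2,-96.7)])
```

```text
t 0.1 now [ 0.1708 -0.5483  0.2044] yaw -72.71 tilt 0.12 grip 0.9963204267195253 0.0
-> (0.171, -0.549, 0.28, -72.7) d tool [-0.      0.0008 -0.0756] turn z -0.01 rows 2 per row [-0.      0.0004 -0.0378]
-> (0.33, -0.3, 0.28, -72.7) d tool [ 0.2259 -0.1905  0.    ] turn z 0.0 rows 7 per row [ 0.0323 -0.0272  0.    ]
-> (0.38, 0, 0.28, -72.7) d tool [ 0.137  -0.2716  0.    ] turn z 0.0 rows 7 per row [ 0.0196 -0.0388  0.    ]
-> (0.378, 0.23, 0.2, -72.7) d tool [ 0.0665 -0.2202  0.08  ] turn z 0.0 rows 5 per row [ 0.0133 -0.044   0.016 ]
-> (0.378, 0.23, 0.2, -96.7) d tool [0. 0. 0.] turn z 24.0 rows 3 per row [0. 0. 0.]
```

```bash
python3 -m pendant '{"angular":[[0,0,0],[0,0,0],[0,0,0],[0,0,0],[0,0,0]],"translation":[[0,0,-0.038],[0,0,-0.038],[0.032,-0.027,0],[0.032,-0.027,0],[0.032,-0.027,0]],"grip":[1,1,1,1,1]}'
python3 -m pendant '{"angular":[[0,0,0],[0,0,0],[0,0,0],[0,0,0],[0,0,0]],"translation":[[0.032,-0.027,0],[0.032,-0.027,0],[0.032,-0.027,0],[0.032,-0.027,0],[0.02,-0.039,0]],"grip":[1,1,1,1,1]}'
python3 -c "from h import *;plan([(.38,0,.28,-72.7)])"
```

```text
time_s: 0.6
ee_pos: [0.2389, -0.4419, 0.2812]
orientation: [-0.0, 0.989, 0.15, 0.0]
contact_force: [-0.0, 0.4, -0.4]
grip_width: 1.001
gripper_force: 0.0
time_s: 1.1
ee_pos: [0.3371, -0.2573, 0.281]
orientation: [-0.0, 0.989, 0.151, 0.0]
contact_force: [0.4, -0.4, 0.2]
grip_width: 1.003
gripper_force: 0.0
t 1.1 now [ 0.3371 -0.2573  0.281 ] yaw -72.69 tilt 0.04 grip 1.0028279935780438 0.0
-> (0.38, 0, 0.28, -72.7) d tool [ 0.1175 -0.2329  0.001 ] turn z 0.01 rows 6 per row [ 0.0196 -0.0388  0.0002]
```

Tracking is accurate. Continue to above the round block.

```bash
python3 -m pendant '{"angular":[[0,0,0],[0,0,0],[0,0,0],[0,0,0],[0,0,0]],"translation":[[0.02,-0.039,0],[0.02,-0.039,0],[0.02,-0.039,0],[0.02,-0.039,0],[0.02,-0.039,0]],"grip":[1,1,1,1,1]}'
python3 -m pendant '{"angular":[[0,0,0],[0,0,0],[0,0,0],[0,0,0],[0,0,0]],"translation":[[0.02,-0.039,0],[0.013,-0.044,0.016],[0.013,-0.044,0.016],[0.013,-0.044,0.016],[0.013,-0.044,0.016]],"grip":[1,1,1,1,1]}'
python3 -m pendant '{"angular":[[0,0,8],[0,0,8],[0,0,8],[0,0,0],[0,0,0]],"translation":[[0.013,-0.044,0.016],[0,0,0],[0,0,0],[0,0,0],[0,0,0]],"grip":[1,1,1,1,1]}'
python3 - <<'E'
from h import *
plan([])
im,d,i=snap('wrist','w1')
c=cloud(load('wrist'))
np.save('c.npy',c)
E
```

```text
time_s: 1.6
ee_pos: [0.3733, -0.0411, 0.2812]
orientation: [-0.0, 0.989, 0.15, 0.0]
contact_force: [0.3, -1.2, -0.3]
grip_width: 0.998
gripper_force: 0.0
time_s: 2.1
ee_pos: [0.3778, 0.1857, 0.2167]
orientation: [0.0, 0.989, 0.15, 0.0]
contact_force: [0.7, 0.2, 0.2]
grip_width: 0.997
gripper_force: 0.0
time_s: 2.6
ee_pos: [0.3779, 0.225, 0.2028]
orientation: [0.0, 0.999, -0.05, -0.0]
contact_force: [0.9, -0.6, 0.7]
grip_width: 0.999
gripper_force: 0.0
t 2.6 now [0.3779 0.225  0.2028] yaw -95.76 tilt 0.03 grip 0.998987197156971 0.0
```

View pics/w1.png

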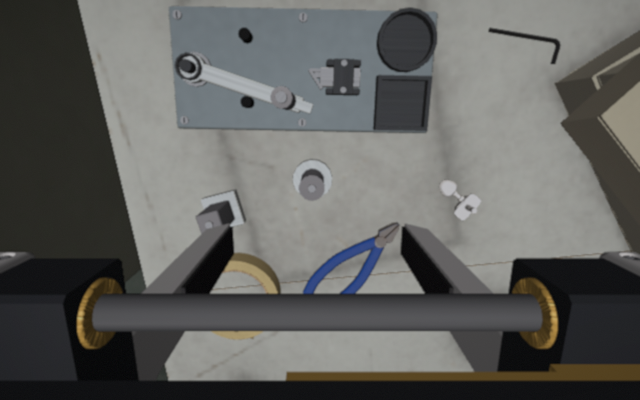

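The wrist view shows the round block top (312,188), round nest rim (406,40), square nest rim (402,104), square block top (213,217), post top (283,98) and knob (187,66).

Run:
```python
from h import *
s=load('wrist');c=cloud(s)
print(s['eye'])
for k,u,v,z in(('rd',312,188,.06),('nr',406,40,.026),('ns',402,104,.026),('sq',213,217,.06),('post',283,98,.086),('piv',187,66,.036)): print(k,atz(s,u,v,z).round(4),'depth z',c[v,u].round(4))
C=np.array([atz(s,*p,.012)[:2] for p in((170,9),(438,12),(429,132),(179,129))]);print(C.round(4))
e=C[0]-C[1];print('yaw rear edge',np.degrees(np.arctan2(-e[0],e[1])),np.linalg.norm(e)); e=C[3]-C[2];print('front',np.degrees(np.arctan2(-e[0],e[1])),np.linalg.norm(e))
c=c.reshape(-1,3)
for nm,p,lo,hi in(('sq',(.351,.335),.055,.07),('sqfoot',(.351,.335),.01,.018),('rd',(.378,.23),.055,.07),('rdfoot',(.378,.23),.01,.018),('post',(.464,.245),.08,.095),('ns',(.449,.129),.023,.03),('nr',(.508,.123),.023,.03)):
    q=c[(np.hypot(c[:,0]-p[0],c[:,1]-p[1])<(.04 if nm[0]!='n' else .034))&(c[:,2]>lo)&(c[:,2]<hi)]
    if len(q)>5:
        r=cv2.minAreaRect(q[:,:2].astype(np.float32));print(nm,len(q),np.round(r[0],4),np.round(r[1],4),round(r[2],1),q[:,2].mean().round(4))
```

```text
[0.44438767 0.21828824 0.38123443]
rd [0.378  0.2297 0.06  ] depth z [0.3785 0.2297 0.0623]
nr [0.5078 0.1247 0.026 ] depth z [0.5096 0.1221 0.016 ]
ns [0.4482 0.1312 0.026 ] depth z [0.4483 0.1286 0.0155]
sq [0.3588 0.3303 0.06  ] depth z [0.3584 0.3309 0.0584]
post [0.4625 0.2449 0.086 ] depth z [0.4624 0.2447 0.0885]
piv [0.5042 0.3375 0.036 ] depth z [0.5033 0.3355 0.0416]
[[0.5624 0.3524]
 [0.5328 0.0884]
 [0.4164 0.1002]
 [0.4467 0.3663]]
yaw rear edge -6.40111395803508 0.2656327398757386
front -6.496078142386767 0.26790643381191204
sq 399 [0.355  0.3358] [0.0186 0.0239] 8.4 0.0592
sqfoot 561 [0.3523 0.3355] [0.04   0.0399] 8.9 0.0132
rd 512 [0.3786 0.2308] [0.0245 0.0247] 68.8 0.0594
rdfoot 605 [0.3807 0.2302] [0.043  0.0384] 78.4 0.0133
post 390 [0.4638 0.2468] [0.018  0.0177] 6.9 0.0862
ns 820 [0.4525 0.1299] [0.0545 0.0603] 83.0 0.025
nr 811 [0.5075 0.1226] [0.0597 0.0575] 36.6 0.0248
```

```bash
python3 -m pendant '{"angular":[[0,0,0],[0,0,0],[0,0,0],[0,0,0],[0,0,0]],"translation":[[0,-0.0045,0],[0,0,0.045],[0,0,0.045],[0,0,0.045],[0,0,0.04]],"grip":[1,1,1,1,1]}'
python3 -c "from h import *;plan([(.3785,.2303,.022,-96.5)])"
```

```text
time_s: 3.15
ee_pos: [0.3785, 0.2294, 0.0266]
orientation: [-0.0, 0.999, -0.051, 0.0]
contact_force: [-0.7, -0.0, -0.2]
grip_width: 1.006
gripper_force: 0.0
t 3.15 now [0.3785 0.2294 0.0266] yaw -95.9 tilt 0.03 grip 1.0057494854065652 0.0
-> (0.3785, 0.2303, 0.022, -96.5) d tool [-0.0001 -0.0009  0.0046] turn z 0.6 rows 1 per row [-0.0001 -0.0009  0.0046]
```

```bash
python3 -m pendant '{"angular":[[0,0,0.6],[0,0,0],[0,0,0],[0,0,0],[0,0,0]],"translation":[[0,-0.001,0.002],[0,0,0],[0,0,0],[0,0,0],[0,0,0]],"grip":[1,0.1,0,0,0]}'
python3 -m pendant '{"angular":[[0,0,0],[0,0,0],[0,0,0],[0,0,0],[0,0,0]],"translation":[[0,0,0],[0,0,0],[0,0,0],[0,0,0],[0,0,0]],"grip":[0,0,0,0,0]}'
python3 -c "from h import *;plan([])"
```

```text
time_s: 3.65
ee_pos: [0.3805, 0.2313, 0.0281]
orientation: [-0.001, 0.998, -0.057, 0.002]
contact_force: [0.6, -0.3, -0.1]
grip_width: 0.696
gripper_force: 0.0
time_s: 4.15
ee_pos: [0.3786, 0.2305, 0.0261]
orientation: [0.0, 0.998, -0.057, -0.0]
contact_force: [0.3, 0.2, 0.3]
grip_width: 0.266
gripper_force: 0.0
t 4.15 now [0.3786 0.2305 0.0261] yaw -96.52 tilt 0.01 grip 0.2656656442910742 0.0
```

```bash
python3 -m pendant '{"angular":[[0,0,0],[0,0,0],[0,0,0],[0,0,0],[0,0,0]],"translation":[[0,0,0.002],[0,0,0],[0,0,0],[0,0,0],[0,0,-0.02]],"grip":[0,0,0,0,0]}'
python3 -c "from h import *;plan([(.378,.230,.125,-96.5),(.508,.1235,.125,-96.5),(.508,.1235,.05,-96.5)])"
```

```text
time_s: 4.65
ee_pos: [0.3763, 0.2296, 0.0427]
orientation: [0.001, 0.998, -0.057, -0.003]
contact_force: [-1.5, -0.3, -1.4]
grip_width: 0.258
gripper_force: 30.0
t 4.65 now [0.3763 0.2296 0.0427] yaw -96.52 tilt 0.32 grip 0.2580915320990676 29.99730885028839
-> (0.378, 0.23, 0.125, -96.5) d tool [ 0.0017 -0.0006 -0.0823] turn z -0.02 rows 2 per row [ 0.0008 -0.0003 -0.0412]
-> (0.508, 0.1235, 0.125, -96.5) d tool [0.1412 0.0911 0.    ] turn z 0.0 rows 4 per row [0.0353 0.0228 0.    ]
-> (0.508, 0.1235, 0.05, -96.5) d tool [0.    0.    0.075] turn z 0.0 rows 2 per row [0.     0.     0.0375]
```

```bash
python3 -m pendant '{"angular":[[0,0,0],[0,0,0],[0,0,0],[0,0,0],[0,0,0]],"translation":[[0,0,-0.04],[0,0,-0.04],[0.028,0.018,0],[0.028,0.018,0],[0.028,0.018,0]],"grip":[0,0,0,0,0]}'
python3 -m pendant '{"angular":[[0,0,0],[0,0,0],[0,0,0],[0,0,0],[0,0,0]],"translation":[[0.028,0.018,0],[0.028,0.018,0],[0,0,0],[0,0,0],[0,0,0]],"grip":[0,0,0,0,0]}'
python3 -c "
from h import *;plan([(.508,.1235,.0495,-96.5)]);snap('wrist','w2')"
```

```text
time_s: 5.15
ee_pos: [0.4565, 0.1668, 0.1242]
orientation: [-0.0, 0.998, -0.056, 0.0]
contact_force: [-0.8, -0.2, -2.2]
grip_width: 0.258
gripper_force: 30.0
time_s: 5.65
ee_pos: [0.5062, 0.1257, 0.1232]
orientation: [-0.0, 0.998, -0.057, -0.001]
contact_force: [-0.5, 0.2, -1.4]
grip_width: 0.257
gripper_force: 30.0
t 5.65 now [0.5062 0.1257 0.1232] yaw -96.5 tilt 0.14 grip 0.25672488360714807 29.997112154960632
-> (0.508, 0.1235, 0.0495, -96.5) d tool [0.0021 0.0019 0.0737] turn z 0.0 rows 2 per row [0.001  0.001  0.0369]
```

View pics/w2.png

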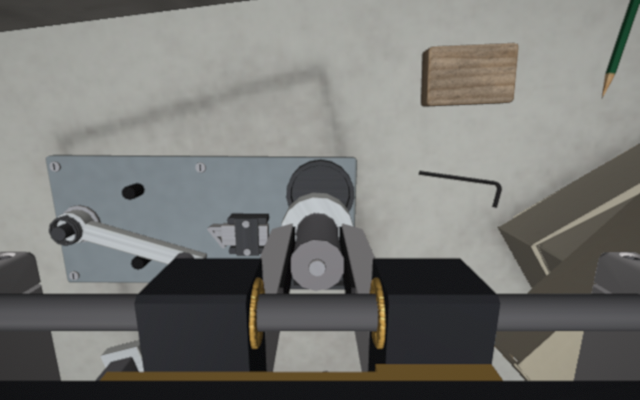

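Run:
```python
from h import *
s=load('wrist')
L,Rr,T=[atz(s,*p,.026) for p in((286.5,191),(354.5,191),(320,159.5))];print(L,Rr,T,(L+Rr)/2, 'centre from top', T[:2]-.029*np.array([.9936,-.1132]))
c=cloud(s).reshape(-1,3)
q=c[(np.hypot(c[:,0]-.506,c[:,1]-.125)<.02)&(c[:,2]>.15)&(c[:,2]<.18)];r=cv2.minAreaRect(q[:,:2].astype(np.float32));print(len(q),r,q[:,2].mean())
```

```text
[0.51550083 0.15016364 0.026     ] [0.50902147 0.09380775 0.026     ] [0.53845612 0.11945165 0.026     ] [0.51226115 0.12198569 0.026     ] centre from top [0.50964172 0.12273445]
3303 ((0.5063897967338562, 0.12639909982681274), (0.034743502736091614, 0.025586187839508057), 74.80949401855469) 0.1598103265525368
```

```bash
python3 -m pendant '{"angular":[[0,0,0],[0,0,0],[0,0,0],[0,0,0],[0,0,0]],"translation":[[0.0025,0.0025,0.03],[0,0,0.025],[0,0,0.015],[0,0,0.006],[0,0,0]],"grip":[0,0,0,0,0]}'
python3 -c "
from h import *;plan([(.5085,.123,.0394,-96.5)])"
```

```text
time_s: 6.2
ee_pos: [0.5084, 0.123, 0.0473]
orientation: [0.0, 0.998, -0.056, -0.001]
contact_force: [0.2, -0.1, -2.0]
grip_width: 0.259
gripper_force: 30.0
t 6.2 now [0.5084 0.123  0.0473] yaw -96.46 tilt 0.13 grip 0.2590825612306091 29.997150599956512
-> (0.5085, 0.123, 0.0394, -96.5) d tool [0.0001 0.     0.0079] turn z 0.04 rows 1 per row [0.0001 0.     0.0079]
```

```bash
python3 -m pendant '{"angular":[[0,0,0],[0,0,0],[0,0,0],[0,0,0],[0,0,0]],"translation":[[0,0,0.004],[0,0,0.003],[0,0,0.001],[0,0,0],[0,0,0]],"grip":[0,0,0,0,0]}'
python3 -c "
from h import *;plan([])"
```

```text
time_s: 6.7
ee_pos: [0.5109, 0.1227, 0.0419]
orientation: [-0.0, 0.998, -0.057, 0.001]
contact_force: [-1.9, 0.1, 6.0]
grip_width: 0.255
gripper_force: 30.0
t 6.7 now [0.5109 0.1227 0.0419] yaw -96.51 tilt 0.13 grip 0.25516318605665445 30.001155138015747
```

```bash
python3 -m pendant '{"angular":[[0,0,0],[0,0,0],[0,0,0]],"translation":[[0,0,0],[0,0,0],[0,0,0]],"grip":[0,0,0]}'
python3 -c "
from h import *;plan([])"
```

```text
time_s: 7.0
ee_pos: [0.5109, 0.1226, 0.0419]
orientation: [-0.0, 0.998, -0.057, 0.001]
contact_force: [-2.1, 1.7, 6.2]
grip_width: 0.258
gripper_force: 30.0
t 7.0 now [0.5109 0.1226 0.0419] yaw -96.52 tilt 0.13 grip 0.2582806463211176 30.001131892204285
```

```bash
python3 -m pendant '{"angular":[[0,0,0],[0,0,0],[0,0,0],[0,0,0],[0,0,0]],"translation":[[0,0,0],[0,0,0],[0,0,0],[0,0,0],[0,0,-0.01]],"grip":[0.35,0.5,0.5,0.5,0.5]}'
python3 -m pendant '{"angular":[[0,0,0],[0,0,0],[0,0,0],[0,0,0],[0,0,0]],"translation":[[0,0,-0.04],[0,0,-0.04],[-0.04,0,-0.02],[0,0,0],[0,0,0]],"grip":[0.5,0.5,0.5,0.5,0.5]}'
python3 - <<'E'
from h import *
plan([]);snap('wrist','w3')
c=cloud(load('wrist')).reshape(-1,3)
m=(np.hypot(c[:,0]-.509,c[:,1]-.123)<.035)
for lo,hi in((.065,.09),(.023,.04)):
    q=c[m&(c[:,2]>lo)&(c[:,2]<hi)];print(len(q),cv2.minAreaRect(q[:,:2].astype(np.float32)),q[:,2].mean(),np.percentile(q[:,2],[5,95]))
q=c[m&(c[:,2]>.07)];A=np.c_[q[:,:2]-q[:,:2].mean(0),np.ones(len(q))];print('slope',np.linalg.lstsq(A,q[:,2],rcond=None)[0])
E
```

```text
time_s: 7.5
ee_pos: [0.5082, 0.1223, 0.049]
orientation: [0.0, 0.998, -0.057, -0.002]
contact_force: [-1.4, 0.3, -0.5]
grip_width: 0.499
gripper_force: 0.0
time_s: 8.0
ee_pos: [0.4703, 0.1271, 0.1511]
orientation: [-0.0, 0.998, -0.057, 0.001]
contact_force: [-0.3, -0.8, 0.2]
grip_width: 0.5
gripper_force: 0.0
t 8.0 now [0.4703 0.1271 0.1511] yaw -96.49 tilt 0.14 grip 0.5003245623284738 0.0
877 ((0.5109524726867676, 0.12323553115129471), (0.024093767628073692, 0.02479294314980507), 84.10833740234375) 0.0754877856010768 [0.07416439 0.07805775]
1892 ((0.5075937509536743, 0.12482866644859314), (0.057087548077106476, 0.06174584478139877), 45.30023956298828) 0.027214590357221888 [0.02391139 0.0301693 ]
slope [-0.20784236  0.01980811  0.2675789 ]
```

View pics/w3.png

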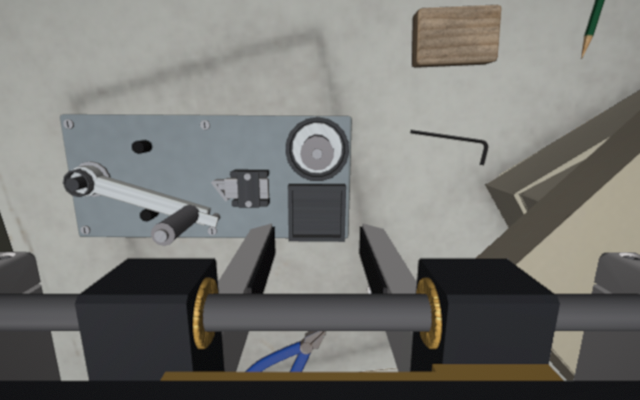

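Round block is seated (top at z≈0.0755, centre within about 2 mm of the cup's); cup at (317,148), square nest at (318,212). On to the square block.

```bash
python3 -c "
from h import *;plan([(.3525,.3355,.12,-96.5),(.3525,.3355,.12,-81.),(.3525,.3355,.0235,-81.)])"
```

```text
t 8.05 now [0.4702 0.127  0.1502] yaw -96.52 tilt 0.05 grip 0.5011749569520904 0.0
-> (0.3525, 0.3355, 0.12, -96.5) d tool [-0.1406 -0.1938  0.0302] turn z -0.02 rows 5 per row [-0.0281 -0.0388  0.006 ]
-> (0.3525, 0.3355, 0.12, -81.0) d tool [0. 0. 0.] turn z -15.5 rows 2 per row [0. 0. 0.]
-> (0.3525, 0.3355, 0.0235, -81.0) d tool [0.     0.     0.0965] turn z 0.0 rows 2 per row [0.     0.     0.0482]
```

```bash
python3 -m pendant '{"angular":[[0,0,0],[0,0,0],[0,0,0],[0,0,0],[0,0,0]],"translation":[[-0.028,-0.039,0.006],[-0.028,-0.039,0.006],[-0.028,-0.039,0.006],[-0.028,-0.039,0.006],[-0.028,-0.039,0.006]],"grip":[0.8,0.8,0.8,0.8,0.8]}'
python3 -m pendant '{"angular":[[0,0,-7.75],[0,0,-7.75],[0,0,0],[0,0,0]],"translation":[[0,0,0],[0,0,0],[0,0,0.03],[0,0,0]],"grip":[0.8,0.8,0.8,0.8]}'
python3 - <<'E'
from h import *
plan([(.3525,.3355,.0235,-81.)]);snap('top')
c=cloud(load('top')).reshape(-1,3)
E
```

```text
time_s: 8.55
ee_pos: [0.3522, 0.3378, 0.1185]
orientation: [0.001, 0.998, -0.057, -0.001]
contact_force: [0.9, -0.4, 0.7]
grip_width: 0.796
gripper_force: 0.0
time_s: 8.95
ee_pos: [0.3501, 0.3347, 0.0856]
orientation: [0.002, 0.997, 0.078, -0.004]
contact_force: [-0.7, -1.0, 0.1]
grip_width: 0.802
gripper_force: 0.0
t 8.95 now [0.3501 0.3347 0.0856] yaw -81.02 tilt 0.57 grip 0.8018213539213678 0.0
-> (0.3525, 0.3355, 0.0235, -81.0) d tool [ 0.0025 -0.0005  0.0621] turn z -0.02 rows 2 per row [ 0.0012 -0.0002  0.0311]
```

```bash
python3 -m pendant '{"angular":[[0,0,0],[0,0,0],[0,0,0],[0,0,0],[0,0,0]],"translation":[[0,0,0.03],[0,0,0.025],[0,0,0.006],[0,0,0],[0,0,0]],"grip":[0.8,0.8,0.8,0.8,0.8]}'
python3 -c "
from h import *;plan([(.3525,.3355,.0235,-81.)])"
```

```text
time_s: 9.5
ee_pos: [0.3542, 0.3372, 0.0302]
orientation: [-0.0, 0.997, 0.078, 0.001]
contact_force: [0.2, 1.1, 0.7]
grip_width: 0.804
gripper_force: 0.0
t 9.5 now [0.3542 0.3372 0.0302] yaw -81.04 tilt 0.11 grip 0.8036550105547927 0.0
-> (0.3525, 0.3355, 0.0235, -81.0) d tool [-0.002   0.0014  0.0067] turn z -0.04 rows 1 per row [-0.002   0.0014  0.0067]
```

```bash
python3 -m pendant '{"angular":[[0,0,0],[0,0,0],[0,0,0],[0,0,0],[0,0,0]],"translation":[[-0.002,0.0015,0.005],[0,0,0],[0,0,0],[0,0,0],[0,0,0]],"grip":[0.8,0.5,0.2,0,0]}'
python3 -m pendant '{"angular":[[0,0,0],[0,0,0],[0,0,0],[0,0,0],[0,0,0]],"translation":[[0,0,0],[0,0,0],[0,0,0],[0,0,0],[0,0,0]],"grip":[0,0,0,0,0]}'
python3 -c "
from h import *;plan([(.3525,.3355,.125,-81.),(.3525,.3355,.125,-96.5),(.4495,.1298,.125,-96.5)])"
```

```text
time_s: 10.0
ee_pos: [0.3515, 0.335, 0.0244]
orientation: [-0.0, 0.997, 0.078, 0.0]
contact_force: [-0.4, 0.0, -0.1]
grip_width: 0.495
gripper_force: 0.0
time_s: 10.5
ee_pos: [0.3514, 0.335, 0.0241]
orientation: [-0.0, 0.997, 0.078, 0.0]
contact_force: [0.1, 0.7, 0.2]
grip_width: 0.254
gripper_force: 30.0
t 10.5 now [0.3514 0.335  0.0241] yaw -81.02 tilt 0.01 grip 0.25354008268260164 29.999899864196777
-> (0.3525, 0.3355, 0.125, -81.0) d tool [ 0.0012 -0.0004 -0.1009] turn z -0.02 rows 3 per row [ 0.0004 -0.0001 -0.0336]
-> (0.3525, 0.3355, 0.125, -96.5) d tool [0. 0. 0.] turn z 15.5 rows 2 per row [0. 0. 0.]
-> (0.4495, 0.1298, 0.125, -96.5) d tool [0.1197 0.1934 0.    ] turn z 0.0 rows 5 per row [0.0239 0.0387 0.    ]
```

```bash
python3 -m pendant '{"angular":[[0,0,0],[0,0,0],[0,0,0],[0,0,7.75],[0,0,7.75]],"translation":[[0,0,-0.03],[0,0,-0.04],[0,0,-0.03],[0,0,0],[0,0,0]],"grip":[0,0,0,0,0]}'
python3 -m pendant '{"angular":[[0,0,0],[0,0,0],[0,0,0],[0,0,0],[0,0,0]],"translation":[[0.024,0.0387,0],[0.024,0.0387,0],[0.024,0.0387,0],[0.024,0.0387,0],[0.012,0.025,0]],"grip":[0,0,0,0,0]}'
python3 -m pendant '{"angular":[[0,0,0],[0,0,0],[0,0,0]],"translation":[[0.012,0.0135,0],[0,0,0],[0,0,0]],"grip":[0,0,0]}'
python3 - <<'E'
from h import *
plan([(.4485,.1295,.0394,-96.5)]);snap('wrist','w4')
c=cloud(load('wrist')).reshape(-1,3)
q=c[(np.hypot(c[:,0]-.449,c[:,1]-.13)<.025)&(c[:,2]>.145)&(c[:,2]<.175)];print(len(q),cv2.minAreaRect(q[:,:2].astype(np.float32)),q[:,2].mean())
E
```

```text
time_s: 11.0
ee_pos: [0.352, 0.3353, 0.1254]
orientation: [-0.001, 0.998, -0.06, 0.001]
contact_force: [-0.2, -1.1, -1.8]
grip_width: 0.252
gripper_force: 30.0
time_s: 11.5
ee_pos: [0.4391, 0.1413, 0.124]
orientation: [0.0, 0.998, -0.058, 0.0]
contact_force: [-0.5, 1.0, -1.1]
grip_width: 0.253
gripper_force: 30.0
time_s: 11.8
ee_pos: [0.4481, 0.1291, 0.1237]
orientation: [-0.0, 0.998, -0.057, -0.001]
contact_force: [0.3, 0.3, -0.8]
grip_width: 0.255
gripper_force: 30.0
t 11.8 now [0.4481 0.1291 0.1237] yaw -96.58 tilt 0.08 grip 0.25465934216372893 29.999614655971527
-> (0.4485, 0.1295, 0.0394, -96.5) d tool [ 0.0004 -0.0004  0.0843] turn z -0.08 rows 2 per row [ 0.0002 -0.0002  0.0421]
4409 ((0.4492485523223877, 0.12997639179229736), (0.04687943309545517, 0.0245012566447258), 82.97894287109375) 0.1593171848893123
```

View pics/w4.png

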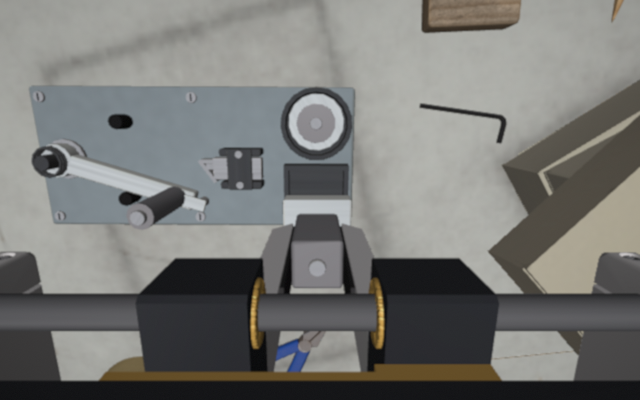

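Square block held upright and parallel with the nest (rim 284–349 at v≈165); round block is centred in its cup. Descend.

```bash
python3 -m pendant '{"angular":[[0,0,0],[0,0,0],[0,0,0],[0,0,0],[0,0,0]],"translation":[[0,0,0.035],[0,0,0.025],[0,0,0.012],[0,0,0.006],[0,0,0]],"grip":[0,0,0,0,0]}'
python3 -m pendant '{"angular":[[0,0,0],[0,0,0],[0,0,0],[0,0,0]],"translation":[[0,0,0.004],[0,0,0.002],[0,0,0],[0,0,0]],"grip":[0,0,0,0]}'
python3 -c "
from h import *;plan([(.4485,.1295,.0394,-96.5)])"
```

```text
time_s: 12.35
ee_pos: [0.4481, 0.1297, 0.0458]
orientation: [0.0, 0.998, -0.056, -0.001]
contact_force: [-0.2, 0.5, -1.3]
grip_width: 0.251
gripper_force: 30.0
time_s: 12.75
ee_pos: [0.4489, 0.1292, 0.0405]
orientation: [-0.0, 0.998, -0.057, 0.0]
contact_force: [0.4, 0.5, -1.4]
grip_width: 0.249
gripper_force: 30.0
t 12.75 now [0.4489 0.1292 0.0405] yaw -96.53 tilt 0.04 grip 0.24948465707359158 29.999581575393677
-> (0.4485, 0.1295, 0.0394, -96.5) d tool [-0.0005 -0.0003  0.0011] turn z -0.03 rows 1 per row [-0.0005 -0.0003  0.0011]
```

```bash
python3 -m pendant '{"angular":[[0,0,0],[0,0,0],[0,0,0],[0,0,0],[0,0,0]],"translation":[[0,0,0.001],[0,0,0],[0,0,0],[0,0,0],[0,0,-0.01]],"grip":[0,0,0.35,0.5,0.5]}'
python3 -m pendant '{"angular":[[0,0,0],[0,0,0],[0,0,0],[0,0,0],[0,0,0]],"translation":[[0,0,-0.04],[0,0,-0.04],[-0.04,0,-0.02],[-0.02,0,0],[0,0,0]],"grip":[0.5,0.5,0.5,0.5,0.5]}'
python3 - <<'E'
from h import *
plan([]);snap('wrist','w5')
c=cloud(load('wrist')).reshape(-1,3)
for p in((.4495,.13),(.5095,.123)):
    q=c[(np.hypot(c[:,0]-p[0],c[:,1]-p[1])<.035)&(c[:,2]>.065)&(c[:,2]<.1)];print(len(q),cv2.minAreaRect(q[:,:2].astype(np.float32)),q[:,2].mean())
q=c[(np.hypot(c[:,0]-.464,c[:,1]-.245)<.035)&(c[:,2]>.08)&(c[:,2]<.1)];print('post',len(q),cv2.minAreaRect(q[:,:2].astype(np.float32)),q[:,2].mean())
E
```

```text
time_s: 13.25
ee_pos: [0.4472, 0.129, 0.0482]
orientation: [0.0, 0.998, -0.057, -0.002]
contact_force: [-0.5, 0.9, -0.0]
grip_width: 0.472
gripper_force: 0.0
time_s: 13.75
ee_pos: [0.3876, 0.1363, 0.1501]
orientation: [-0.0, 0.998, -0.056, 0.001]
contact_force: [-0.4, 0.4, -0.1]
grip_width: 0.501
gripper_force: 0.0
t 13.75 now [0.3876 0.1363 0.1501] yaw -96.46 tilt 0.08 grip 0.5013219335542188 0.0
1066 ((0.44958722591400146, 0.12930916249752045), (0.023755375295877457, 0.023050684481859207), 83.51071166992188) 0.075264298465151
1161 ((0.5106359124183655, 0.12301158905029297), (0.0249991063028574, 0.025061557069420815), 83.8967514038086) 0.07513562794168933
post 595 ((0.46385228633880615, 0.2465427815914154), (0.01841885782778263, 0.017856284976005554), 40.5943717956543) 0.08601724046733861
```

View pics/w5.png

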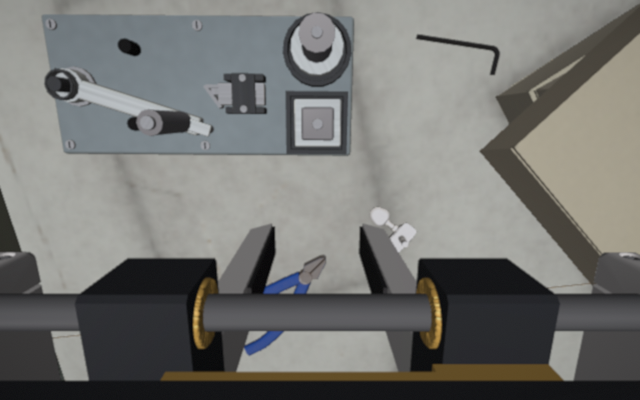

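Both blocks are seated and released (tops ≈0.075; square at (317,123) inside its nest). Next: shut the fingers and go in front of the post.

```bash
python3 -c "
from h import *;plan([(.416,.2473,.15,-96.5),(.416,.2473,.048,-96.5)])"
```

```text
t 13.8 now [0.3888 0.1362 0.1498] yaw -96.48 tilt 0.11 grip 0.49781423478967074 0.0
-> (0.416, 0.2473, 0.15, -96.5) d tool [ 0.0145 -0.1135 -0.0002] turn z 0.02 rows 3 per row [ 0.0048 -0.0378 -0.0001]
-> (0.416, 0.2473, 0.048, -96.5) d tool [0.    0.    0.102] turn z 0.0 rows 3 per row [0.    0.    0.034]
```

```bash
python3 -m pendant '{"angular":[[0,0,0],[0,0,0],[0,0,0],[0,0,0],[0,0,0]],"translation":[[0.005,-0.038,0],[0.005,-0.038,0],[0.005,-0.038,0],[0,0,0],[0,0,0]],"grip":[0,0,0,0,0]}'
python3 -m pendant '{"angular":[[0,0,0],[0,0,0],[0,0,0],[0,0,0],[0,0,0]],"translation":[[0,0,0],[0,0,0.035],[0,0,0.035],[0,0,0.032],[0,0,0]],"grip":[0,0,0,0,0]}'
python3 -m pendant '{"angular":[[0,0,0],[0,0,0]],"translation":[[0.01,0,0],[0,0,0]],"grip":[0,0]}'
python3 -c "
from h import *;plan([])"
```

```text
time_s: 14.3
ee_pos: [0.4172, 0.2477, 0.1483]
orientation: [0.001, 0.998, -0.056, -0.001]
contact_force: [-0.5, -0.4, -0.6]
grip_width: 0.109
gripper_force: 0.0
time_s: 14.8
ee_pos: [0.4124, 0.2446, 0.0429]
orientation: [0.002, 0.998, -0.058, -0.005]
contact_force: [-0.8, -0.3, -0.2]
grip_width: 0.001
gripper_force: 0.0
time_s: 15.0
ee_pos: [0.4304, 0.2466, 0.0495]
orientation: [-0.001, 0.998, -0.058, 0.003]
contact_force: [0.5, 0.4, 0.2]
grip_width: 0.008
gripper_force: 0.0
t 15.0 now [0.4304 0.2466 0.0495] yaw -96.6 tilt 0.33 grip 0.00800914947190704 0.0
```

```bash
python3 -m pendant '{"angular":[[0,0,0],[0,0,0],[0,0,0],[0,0,0],[0,0,0]],"translation":[[0.005,0,0],[0.005,0,0],[0.004,0,0],[0.004,0,0],[0,0,0]],"grip":[0,0,0,0,0]}'
python3 -m pendant '{"angular":[[0,0,0],[0,0,0],[0,0,0],[0,0,0],[0,0,0]],"translation":[[0.004,0,0],[0.004,0,0],[0.004,0,0],[0.004,0,0],[0,0,0]],"grip":[0,0,0,0,0]}'
python3 -c "
from h import *;plan([])"
```

```text
time_s: 15.5
ee_pos: [0.445, 0.2445, 0.0472]
orientation: [-0.0, 0.998, -0.057, -0.0]
contact_force: [0.8, 0.1, -0.5]
grip_width: 0.006
gripper_force: 0.0
time_s: 16.0
ee_pos: [0.4573, 0.241, 0.0457]
orientation: [0.002, 0.998, -0.057, -0.004]
contact_force: [-6.6, -2.8, 3.9]
grip_width: 0.005
gripper_force: 3.1
t 16.0 now [0.4573 0.241  0.0457] yaw -96.51 tilt 0.47 grip 0.005054007239543436 3.0856166034936905
```

```bash
python3 -m pendant '{"angular":[[0,0,0],[0,0,0],[0,0,0],[0,0,0],[0,0,0]],"translation":[[0.005,0,0],[0.005,0,0],[0.005,0,0],[0.005,0,0],[0,0,0]],"grip":[0,0,0,0,0]}'
python3 -m pendant '{"angular":[[0,0,0],[0,0,0],[0,0,0],[0,0,0],[0,0,0]],"translation":[[0.005,0,0],[0.005,0,0],[0.004,0,0],[0.004,0,0],[0,0,0]],"grip":[0,0,0,0,0]}'
python3 - <<'E'
from h import *
plan([]);snap('scene');snap('wrist')
for n in('wrist','scene'):
    c=cloud(load(n)).reshape(-1,3)
    q=c[(np.hypot(c[:,0]-.505,c[:,1]-.24)<.03)&(c[:,2]>.08)&(c[:,2]<.092)]
    if len(q)>5: print(n,len(q),cv2.minAreaRect(q[:,:2].astype(np.float32)))
s=load('scene');cv2.imwrite('pics/s2.png',cv2.resize(s['im'][150:280,215:415],None,fx=4,fy=4,interpolation=2)[:,:,::-1])
E
```

```text
time_s: 16.5
ee_pos: [0.4739, 0.2382, 0.0449]
orientation: [0.003, 0.998, -0.057, -0.007]
contact_force: [-7.7, -5.0, 3.5]
grip_width: 0.007
gripper_force: 4.0
time_s: 17.0
ee_pos: [0.4934, 0.2365, 0.0447]
orientation: [0.002, 0.998, -0.057, -0.005]
contact_force: [-8.0, -1.8, 2.3]
grip_width: 0.009
gripper_force: 4.1
t 17.0 now [0.4934 0.2365 0.0447] yaw -96.5 tilt 0.68 grip 0.009349847818257923 4.082521945238113
wrist 1933 ((0.5051899552345276, 0.23639625310897827), (0.03280186653137207, 0.021718306466937065), 28.61305046081543)
scene 79 ((0.49672284722328186, 0.24180078506469727), (0.04131283611059189, 0.022746896371245384), 22.738821029663086)
```

View pics/s2.png

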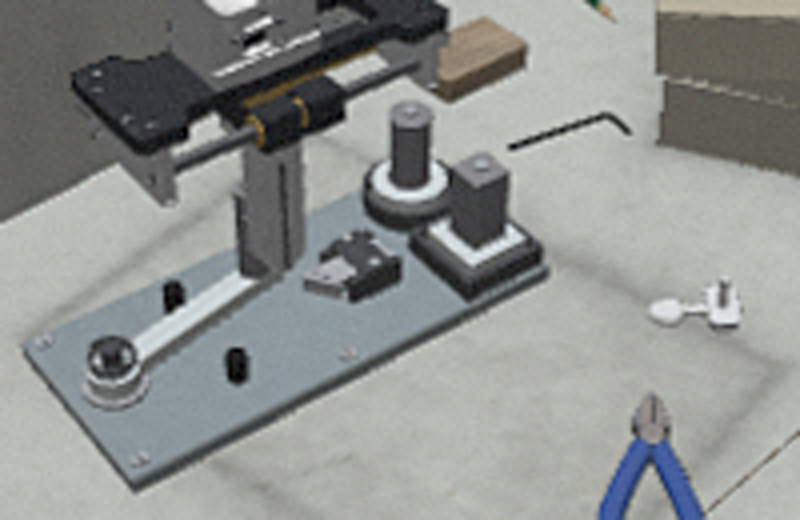

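The arm is past the pawl, whose nose is out (330,280); both blocks stand in their nests. Measure the arm angle.

Run:
```python
from h import *
for n in('wrist','scene'):
    c=cloud(load(n)).reshape(-1,3)
    p=c-np.array([.504,.336,0]); ex=np.array([.9936,-.1132]);ey=np.array([.1132,.9936])
    x=p[:,:2]@ex;y=p[:,:2]@ey
    m=(c[:,2]>.024)&(c[:,2]<.033)&(y<-.03)&(y>-.08)&(abs(x)<.04)
    l=[(yy,x[m&(abs(y-yy)<.004)]) for yy in np.arange(-.075,-.03,.008)]
    for yy,v in l:
        if len(v)>3: 
            mid=(np.percentile(v,3)+np.percentile(v,97))/2; print(n,yy.round(3),len(v),mid.round(4),np.ptp(v).round(3),'theta',(.3+np.arctan2(mid,-yy)).round(3))
```

```text
wrist -0.075 351 0.0154 0.017 theta 0.503
wrist -0.067 346 0.014 0.017 theta 0.506
wrist -0.059 438 0.02 0.033 theta 0.627
wrist -0.051 588 0.0204 0.035 theta 0.681
wrist -0.043 349 0.0097 0.032 theta 0.523
wrist -0.035 346 0.008 0.018 theta 0.524
scene -0.075 20 0.0124 0.015 theta 0.463
scene -0.067 24 0.0111 0.019 theta 0.465
scene -0.059 32 -0.001 0.071 theta 0.283
scene -0.051 59 -0.0031 0.074 theta 0.24
scene -0.043 25 0.0066 0.018 theta 0.452
scene -0.035 25 0.0046 0.015 theta 0.431
```

```bash
python3 -m pendant '{"angular":[[0,0,0],[0,0,0],[0,0,0],[0,0,0],[0,0,0]],"translation":[[0.002,0,0],[0,0,0],[0,0,0],[0,0,0],[0,0,0]],"grip":[0,0,0,0,0]}' && python3 -c "
from h import *;print(arm.hand_in())"
```

```text
time_s: 17.6
ee_pos: [0.4949, 0.2365, 0.0447]
orientation: [0.002, 0.998, -0.057, -0.006]
contact_force: [-8.6, -2.3, 1.9]
grip_width: 0.005
gripper_force: 4.2
the job is handed in; nothing more can be done
None
```

I handed the job in at 17.6 s: both idler blocks stand released in their nests, and the shut fingers hold the sprung arm at about 0.5 rad, past the pawl, pressing with about 9 N; no verdict came back.

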